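# Release the eccentric cam lock and push the instrument tray home

### The arm

A 7-joint arm with a two-finger parallel gripper is mounted at the origin on the work surface. World frame = base frame: x ahead of the robot, y to its left, z up, the work surface at z = 0. Lengths are in m, angles in rad, forces in N, time in s.
With the tool pointing down it reaches from about 0.4 to 0.9 m from the base axis. Payload 5.5 kg.
Tool frame: the origin (TCP) lies between the finger pads; the fingertips stand 8 mm ahead of it and the grasp point (between the pads) lies 11 mm behind it; z points along the fingers, y is the line along which they close (so a half turn about z gives the same grasp; the last joint's range is limited). The gripper opens to 85 mm and grips with 20 to 120 N. Pads are 22 mm wide; open, the fingers measure 114 mm over their backs; the gripper's body (76 mm by 85 mm) begins 54 mm behind the grasp point. The pads swing forward as they close: fully open they stand 13 mm farther back than shut.
Start: joints at [1.542, 0.501, -0.427, 1.55, 0.221, 1.138, -0.21], TCP at [0.187, -0.623, 0.239] pointing down, gripper open.
Joint ranges: [-2.88, 2.88], [-0.31, 2.03], [-1.54, 1.56], [0.2, 2.42], [-1.41, 4.55], [0.19, 2.02], [-2.57, 2.57]. Speed limits (rad/s): [2.57, 2.57, 3.14, 3.14, 3.14, 3.14, 3.14].

### API

Orientations are given as a unit quaternion [x, y, z, w].
In Python, from cell import robot gives the robot as it stands.
- The arm moves only by the tool servo_tool, never from a script. Its argument "motion" is a list of rows, each an object with "dp": the shift along the tool's x, y, z in cm, a list of three; "twist": the turn, a rotation vector about the tool's x, y, z in degrees, a list of three; "jaw": the finger opening in cm, from 0 to 8.54. A call has 1 to 8 rows; each row is the pose to reach, as a shift and turn from the pose commanded when the call began, along the tool's axes at that moment; what a row does not reach only later rows make up. A row lasts 1/12 s, in which the tool goes at most 41.7 mm and 7.16 degrees, less where a joint would pass 70% of its speed; a pose out of reach is approached as far as the arm can. A call with a gripper value outside its range is refused whole. The fingers move at their own pace and stop on an object; "squeeze" is the grip in N (left out, the last holds). Time passes only in rows, so rows that repeat a pose let the fingers close. It gives the time, the measured TCP pose, the force, the opening and the grip force at its end, in the units of the state.
- robot.observe(): the state, without advancing time (a new reading comes with each control period).
- robot.snapshot(name): name is "scene" or "top"; returns (picture, depth): 480x640x3 uint8, blue, green, red; 480x640 float32, m along the optical axis (not along the pixel's ray), 0 where there is no reading.
- robot.calibration(name): a dict with "mtx" (3x3 intrinsics, pixels), "dist_coeffs" ([k1, k2, p1, p2, k3] as OpenCV has them; the pictures are not rectified), "origin" and "rotation" of the camera in the world. Camera axes: x right, y down, z forward; pixel columns grow to the right and rows downward; lengths in m; the calibration is good to about 2 mm. A picture is of the moment at which its call begins. calibration takes no time and is no camera call.
- robot.finish_job(): hands the job in; it is judged then, once.
The state is a dict: "time_s": time; "qpos": joint angles; "qvel": joint speeds; "joint_efforts": joint torques, N m; "tcp_pos": TCP position; "tool_rot": TCP orientation; "force": force on the tool from outside, world axes, zero at the start; "ft_torque": the same for the moment, N m; "opening": opening from 0.0 (shut) to 1.0 (fully open); "grip_force": force on a finger pad.
Only numpy, scipy, OpenCV 4.12 (cv2) and the standard library are available. Lean on these libraries where they do the work, as an engineer would, in place of code of your own. Each camera call takes 0.05 s, during which the arm holds its last target. There are 200 camera calls.

### The job

Put the sliding instrument tray away: with the fingertips swing the orange-knobbed lever of its eccentric cam lock round (outwards, away from the tray, then forward) until it stops with the cam at its low point, and only then push the tray forward by its near edge until it is fully home against the buffers, leaving the lever at its stop. Do not force the tray against the locked cam, lift nothing, keep what is in the tray upright and in it, and leave the things standing around it where they are.

Things in the scene. Friction and masses are not known exactly. Their poses are not given: they have to be found in the camera images.
- tray_unit: Fixed base: white plate 390 x 370 mm, 12 mm thick, two steel rails, and at the far end a white console 84 mm high with three chrome spray guns (to 185 mm), front face at x = +148 mm. Origin: on the worktop midway between the rails; x points forward along the rails (the way home, within 0.3 rad of straight away from the robot), y left, z up.
- tray_travel (a joint): Travel of the tray along the unit's x axis, m: 0 to 0.008 at the start (pulled out, towards the robot), 0.110 fully home on the two black buffers of the console. 2.5 N of friction; stays where it is left. Unless the cam is near its low point the follower meets the cam disc at a travel of 0.015 to 0.021.
- tray_near_edge (a point): Middle of the top of the tray's near wall, on its near face, 78 mm up; moves with the tray. Open steel tray 180 (x) x 260 mm, rolled rim 6 mm; near wall a plain upright face from 34 to 78 mm above the worktop, inner floor at 37 mm. Push it near its middle towards the unit's +x; nothing stands before it. The tray can neither turn nor lift.
- cam_angle (a joint): Angle of cam and lever, rad, counter-clockwise from above: 0 = lever points back along the unit's -x, disc's high point towards the tray (locked); pi/2 = lever points outwards, -y; pi = lever points forward, +x, low point towards the tray, at its stop (free). Starts at 0.1 to 0.8. 0.22 N m of friction (4 N at the knob); stays where it is left. The follower passes above 2.4.
- cam_pivot (a point): Point on the cam's vertical axis, 70 mm above the worktop; fixed at x = -55, y = -175 mm of the unit, right of the tray. The black lever, 14 mm wide, 46 to 56 mm above the worktop, runs from here to the knob. Two thin steel stop pins stand 42 mm before and behind it on the tray's side.
- lever_knob (a point): Axis of the upright orange cylindrical knob at the lever's end, 62 mm from the pivot axis: diameter 18 mm, free from 56 to 92 mm above the worktop, this point at 70 mm. With the lever pointing back, the tray's side wall (78 mm high) is 45 mm from the lever's centre line: room for a shut gripper's fingers between. The knob swings on the side away from the tray.
- cam: The turning cam: black lever with orange knob and, under it, the brass eccentric disc, 48 mm diameter, 30 to 44 mm above the worktop, its centre 11 mm from the pivot axis; a red dot marks its high point. Origin on the pivot axis at the worktop; the lever points along this body's own -x and the high point along its +y, z up.
- tray: The sliding tray with all fixed to it. Origin on the worktop under its centre; x, y, z along the unit's.
- follower (a point): Centre of the steel cam follower roller, 16 mm diameter, on a bracket at the tray's right side, 37 mm above the worktop. It moves with the tray and passes the disc with 3.5 mm to spare when the cam is at its low point.
- scope_box: Loose stainless lidded box, 115 x 80 x 36 mm (wire handle to 48 mm), 0.3 to 0.55 kg, lying in the left half of the tray; origin at the centre of its underside, z up. Must stay in the tray.
- drop_bottle: Loose amber glass bottle, 32 mm diameter, 55 mm tall, standing in the right half of the tray; origin at the centre of its underside, z up. Must stay upright in the tray.
- gallipot: Loose small steel bowl, 54 mm diameter, 32 mm high, standing in the right half of the tray; origin at the centre of its underside, z up. Must stay upright in the tray.
- quiver: Loose tall flared steel scope holder, foot 92 mm across, 169 mm tall (scopes to 205 mm), on the worktop to the left. Origin at the centre of its underside. Leave alone.
- drum: Loose round lidded steel drum, 104 mm diameter, 71 mm high, on the worktop to the left. Origin at the centre of its underside. Leave alone.
- swab_jar: Loose pale translucent jar with a steel cap, 70 mm diameter, 95 mm high, on the worktop to the right. Origin at the centre of its underside. Leave alone.
- kidney_tray: Loose empty shallow steel dish, 100 x 170 x 28 mm, on the worktop to the right. Origin at the centre of its underside. Leave alone.
Mind the look-alikes: they are no part of the job. What is shaped like the scope_box but black, brown or green is not meant.

How it is judged:
By the outcome, as a careful person would: the job done as asked, in the order asked, and still so for the second after the job is handed in, with the robot touching nothing.
It also fails if it takes over 43 s, if anything falls off the work surface, if the arm or the gripper's body presses on something with over 40 N, if the wrist force passes 120 N, or if a joint passes its speed limit or range.

## Working session

There is one attempt and no reset: what is moved stays moved. The work goes in short steps, Python scripts to look and compute and a tool call to move; the robot and the scene stay as the last step left them, time stands still between calls to the robot, and variables do not carry over. Pictures are saved under pics/ and viewed, at most 10 in all, crops included, and the job is handed in when it is done.

Besides the shell and the picture viewer there is one more tool, called after "Call:" as name(argument=value, ...), one argument or row to a line, values as JSON. servo_tool: Moves the arm, as the interface text tells. Its arguments: {"type":"object","properties":{"motion":{"type":"array"},"squeeze":{"type":"number"}},"required":["motion"]}

```bash
mkdir -p pics; cat > h.py <<'E'
import numpy as np, cv2
from cell import robot
from scipy.spatial.transform import Rotation as R
def cal(n):
    c=robot.calibration(n); return [np.array(c[k],float) for k in("mtx","dist_coeffs","origin","rotation")]
def ray(n,uv,z):
    K,d,o,Rm=cal(n); Rm=Rm if Rm.shape==(3,3) else R.from_quat(Rm).as_matrix()
    p=cv2.undistortPoints(np.array(uv,float).reshape(-1,1,2),K,d)[:,0]
    v=np.c_[p,np.ones(len(p))]@Rm.T
    return o+v*((z-o[2])/v[:,2])[:,None]
def tool(): 
    s=robot.observe(); return np.array(s["tcp_pos"]),R.from_quat(s["tool_rot"])
def mask(im,lo,hi):
    return cv2.inRange(cv2.cvtColor(im,cv2.COLOR_BGR2HSV),lo,hi)
E
python3 - <<'E'
from h import *
for n in("scene","top"):
    im,d=robot.snapshot(n); cv2.imwrite(f"pics/{n}0.png",im); np.save(f"{n}0.npy",d)
    print(n,robot.calibration(n))
print(robot.observe())
E
```

```text
scene {'mtx': array([[453.05662361,   0.        , 318.80035137],
       [  0.        , 453.05662361, 245.18282547],
       [  0.        ,   0.        ,   1.        ]]), 'dist_coeffs': array([0.03139117, 0.        , 0.        , 0.        , 0.        ]), 'origin': array([1.37403302, 0.08550551, 0.61112339]), 'rotation': array([ 0.5808672 ,  0.64383664, -0.37563451, -0.32705716])}
top {'mtx': array([[562.30992173,   0.        , 314.55807354],
       [  0.        , 562.30992173, 234.55642197],
       [  0.        ,   0.        ,   1.        ]]), 'dist_coeffs': array([-0.16036288,  0.        ,  0.        ,  0.        ,  0.        ]), 'origin': array([ 0.33175769, -0.00171327,  1.68620838]), 'rotation': array([-0.70422136,  0.70834438, -0.03292231,  0.0351658 ])}
{'time_s': 0.1, 'qpos': array([ 1.54217993,  0.50176008, -0.42682327,  1.55134771,  0.22081055,
        1.13829381, -0.21027697]), 'qvel': array([ 2.09508919e-05, -1.73689388e-03, -5.35836602e-04, -2.08532736e-03,
        3.50581763e-05,  2.22546444e-03,  8.37586483e-05]), 'joint_efforts': array([-1.06781020e-02, -5.70816171e+01, -5.83841935e+00, -2.81748712e+01,
        1.05577902e-02,  5.58384578e-03, -2.99483736e-05]), 'tcp_pos': array([ 0.1867936 , -0.62194499,  0.23835975]), 'tool_rot': array([ 9.89367341e-01,  1.45435541e-01, -9.67605750e-05, -8.70567188e-04]), 'force': array([-0.3701426 , -1.15972984,  0.13266062]), 'ft_torque': array([ 0.03701268, -0.09705558, -0.00584781]), 'grip_force': 0.0, 'opening': 0.9994611069730271}
```

View pics/top0.png

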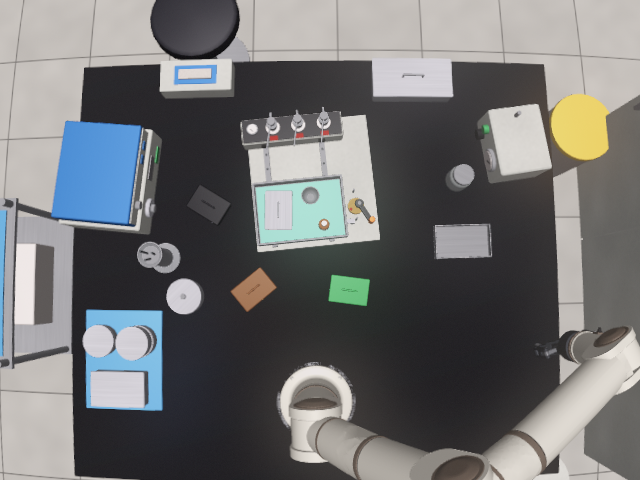

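View pics/scene0.png

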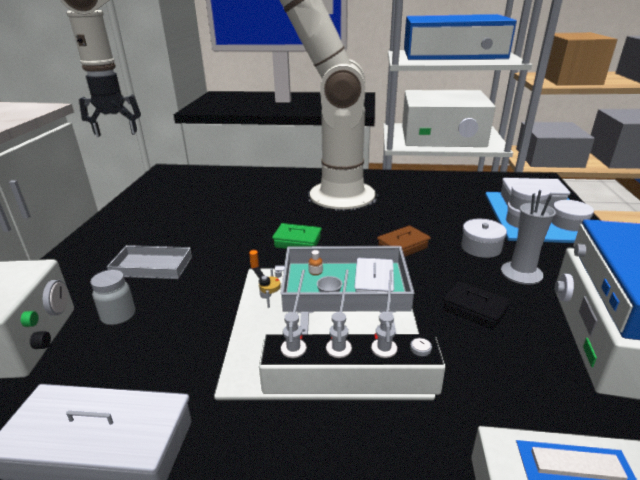

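The top view shows the tray at (300,210), the lever from the pivot at about (357,204) to the orange knob at (372,219), the jar at (460,178) and the green box at (349,290). The scene view shows the knob at (254,260).

```bash
python3 - <<'E'
from h import *
im=cv2.imread("pics/top0.png"); sc=cv2.imread("pics/scene0.png")
cv2.imwrite("pics/crop0.png",cv2.resize(im[100:260,230:400],None,fx=3.5,fy=3.5,interpolation=cv2.INTER_CUBIC))
# teal tray floor
m=mask(im,(75,50,80),(98,255,255)); c=max(cv2.findContours(m,0,2)[0],key=cv2.contourArea)
r=cv2.minAreaRect(c); b=cv2.boxPoints(r); print("teal",r); P=ray("top",b,.037); print(P); print(np.linalg.norm(np.diff(P,axis=0),axis=1), np.degrees(np.arctan2(*np.diff(P,axis=0)[:,[1,0]].T)))
for n,i,roi in(("top",im,(190,235,345,390)),("scene",sc,(240,280,235,275))):
    y0,y1,x0,x1=roi; m=np.zeros(i.shape[:2],np.uint8); m[y0:y1,x0:x1]=mask(i,(5,170,120),(18,255,255))[y0:y1,x0:x1]
    for c in cv2.findContours(m,0,2)[0]:
        if cv2.contourArea(c)>4: print(n,cv2.contourArea(c),cv2.boundingRect(c),(k:=c[:,0].mean(0)),ray(n,[k],.09 if n=="top" else .074))
# plate corners
w=cv2.inRange(im,(150,150,150),(255,255,255)); w[:110]=0;w[260:]=0;w[:,:235]=0;w[:,385:]=0
c=max(cv2.findContours(w,0,2)[0],key=cv2.contourArea); print("plate",cv2.approxPolyDP(c,6,True)[:,0].tolist())
print(ray("top",[[379,240],[366,116],[257,251]],.012))
E
```

```text
teal ((299.682373046875, 210.78750610351562), (55.385860443115234, 84.0736312866211), 84.17366027832031)
[[ 0.63308594  0.17963252  0.037     ]
 [ 0.65712535 -0.06979062  0.037     ]
 [ 0.4920453  -0.08464169  0.037     ]
 [ 0.46824962  0.16205327  0.037     ]]
[0.25057892 0.16574672 0.24783994] [ -84.49483518 -174.85934956   95.50958578]
scene 86.5 (249, 250, 9, 18) [252.68421053 258.57894737] [[ 0.53194803 -0.16655051  0.074     ]]
plate [[365, 115], [341, 117], [342, 133], [323, 136], [330, 123], [323, 110], [321, 136], [248, 150], [258, 251], [379, 239]]
[[ 0.47601746 -0.18967625  0.012     ]
 [ 0.85939192 -0.15735173  0.012     ]
 [ 0.44519747  0.17548282  0.012     ]]
```

View pics/crop0.png

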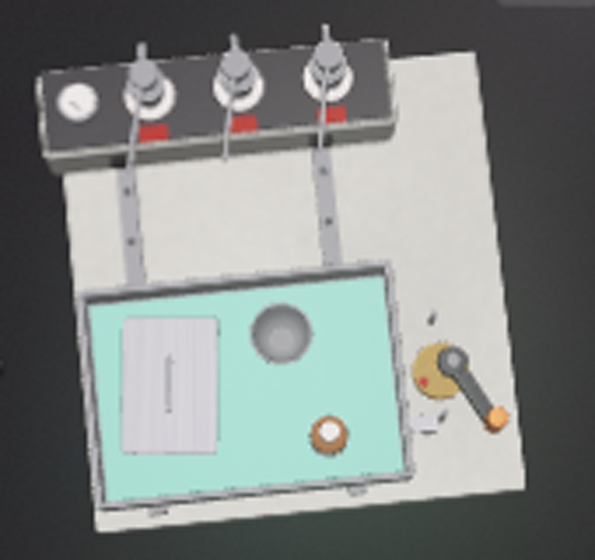

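The crop shows the knob top at crop (497,412) → (372,218), pivot at crop (453,360) → (359.4,202.9), and the red dot facing the tray (locked). Nothing stands before the tray's near wall.

```bash
python3 - <<'E'
from h import *
k=ray("top",[[372,218]],.092)[0]; p=ray("top",[[359.4,202.9]],.065)[0]; print("knob",k,"piv",p,np.linalg.norm((k-p)[:2]))
yaw=.09; ex=np.array([np.cos(yaw),np.sin(yaw)]); ey=np.array([-ex[1],ex[0]])
d=(k-p)[:2]; print("cam",np.arctan2(-d@ey,-d@ex))
T=np.array([.5626,.0469]) # tray centre from the teal floor
q=p[:2]-T; print("piv rel tray",q@ex,q@ey,"travel ->",)
# unit origin: pivot = o -.055ex -.175ey
o=p[:2]+.055*ex+.175*ey; print("unit o by pivot",o)
c=np.array([[.476,-.1897],[.8594,-.1574],[.4452,.1755]]); print("plate corners in unit",[( (x-o)@ex,(x-o)@ey) for x in c])
print("near edge", T-.09*ex, (T-o)@ex,(T-o)@ey)
a=tool();print(a[0],a[1].as_matrix().round(3))
E
```

```text
knob [ 0.53241199 -0.16167655  0.092     ] piv [ 0.58038208 -0.12829636  0.065     ] 0.058441142194818066
cam 0.517938171941716
piv rel tray 0.0019637155601071967 -0.17608551830260652 travel ->
unit o by pivot [0.61943073 0.05093869]
plate corners in unit [(np.float64(-0.16447848697919537), np.float64(-0.22677341596748357)), (np.float64(0.2202728679966991), np.float64(-0.2290635784537136)), (np.float64(-0.16233018498885113), np.float64(0.13971678144379546))]
near edge [0.47296425 0.03881093] -0.05696371556010723 0.001085518302606514
[ 0.1867936  -0.62194499  0.23835975] [[ 0.958  0.288 -0.   ]
 [ 0.288 -0.958  0.002]
 [ 0.    -0.002 -1.   ]]
```

Call:
servo_tool(
  motion=[
    {"dp":[4,-3.2,0],"twist":[0,0,0],"jaw":0},
    {"dp":[7,-5.5,0],"twist":[0,0,0],"jaw":0},
    {"dp":[10,-8,0],"twist":[0,0,0],"jaw":0},
    {"dp":[13,-10.5,0],"twist":[0,0,0],"jaw":0},
    {"dp":[16,-13,0],"twist":[0,0,0],"jaw":0},
    {"dp":[19,-15.5,0],"twist":[0,0,0],"jaw":0},
    {"dp":[22,-18,0],"twist":[0,0,0],"jaw":0},
    {"dp":[25,-20.5,0],"twist":[0,0,0],"jaw":0},
  ],
  squeeze=30,
)

```text
time_s: 0.77
tcp_pos: [0.3679, -0.3524, 0.2391]
tool_rot: [0.989, 0.145, -0.0, -0.0]
force: [0.4, -1.2, -0.2]
opening: -0.001
grip_force: 0.0
```

```bash
python3 - <<'E'
from h import *
s=robot.observe(); print(s["time_s"],s["qpos"].round(3),s["tcp_pos"],s["opening"],s["force"]); print(R.from_quat(s["tool_rot"]).as_matrix().round(3))
E
```

```text
0.7667 [ 1.209  0.265 -0.58   1.895  0.169  1.03  -0.721] [ 0.36786936 -0.35238463  0.23911447] -0.000504002538045007 [ 0.38743062 -1.17892188 -0.19631675]
[[ 0.958  0.288 -0.   ]
 [ 0.288 -0.958  0.   ]
 [-0.    -0.    -1.   ]]
```

Call:
servo_tool(
  motion=[
    {"dp":[3,-2.5,1],"twist":[0,0,-3],"jaw":0},
    {"dp":[6,-5,2.5],"twist":[0,0,-6],"jaw":0},
    {"dp":[9,-7.5,4],"twist":[0,0,-9],"jaw":0},
    {"dp":[12,-10,5.5],"twist":[0,0,-12],"jaw":0},
    {"dp":[15,-12.5,7],"twist":[0,0,-15],"jaw":0},
    {"dp":[18,-15,8.5],"twist":[0,0,-18],"jaw":0},
    {"dp":[20.2,-16.6,10],"twist":[0,0,-18],"jaw":0},
    {"dp":[20.2,-16.6,10],"twist":[0,0,-18],"jaw":0},
  ],
)

```text
time_s: 1.43
tcp_pos: [0.5148, -0.1293, 0.1371]
tool_rot: [0.953, 0.303, 0.0, -0.003]
force: [0.0, 0.4, 0.4]
opening: -0.002
grip_force: 0.0
```

```bash
python3 - <<'E'
from h import *
s=robot.observe(); print(s["time_s"],s["qpos"].round(3),s["tcp_pos"],s["force"]); print(R.from_quat(s["tool_rot"]).as_matrix().round(3))
im,d=robot.snapshot("scene"); cv2.imwrite("pics/s1.png",cv2.resize(im[150:350,180:440],None,fx=3,fy=3))
E
```

```text
1.4333 [ 0.742  0.476 -0.675  1.93   0.377  0.867 -1.084] [ 0.51481756 -0.12926321  0.13707167] [0.0125613  0.39327135 0.39532051]
[[ 0.817  0.577 -0.001]
 [ 0.577 -0.817  0.006]
 [ 0.003 -0.005 -1.   ]]
```

View pics/s1.png

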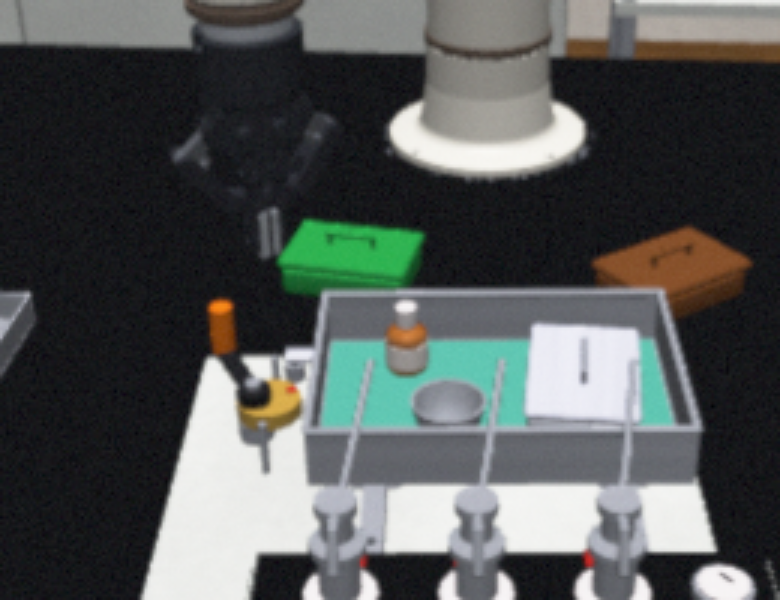

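The gripper is above and behind the knob, on the tray side (tips at crop (268,250)); the knob is at crop (222,325), still locked. Descending.

Call:
servo_tool(
  motion=[
    {"dp":[0,0,2],"twist":[0,0,0],"jaw":0},
    {"dp":[0,0,4],"twist":[0,0,0],"jaw":0},
    {"dp":[0,0,6],"twist":[0,0,0],"jaw":0},
    {"dp":[0,0,6.5],"twist":[0,0,0],"jaw":0},
    {"dp":[0,0,6.5],"twist":[0,0,0],"jaw":0},
  ],
)

```text
time_s: 1.9
tcp_pos: [0.5113, -0.1382, 0.0731]
tool_rot: [0.955, 0.298, -0.002, -0.001]
force: [0.0, -1.2, 0.9]
opening: 0.001
grip_force: 0.0
```

```bash
python3 - <<'E'
from h import *
s=robot.observe(); print(s["time_s"],s["qpos"].round(3),s["tcp_pos"],s["force"]); M=R.from_quat(s["tool_rot"]).as_matrix();print(M.round(3))
yaw=.09;p=np.array([.580,-.129])
for a in np.radians([30,45,60,75,90,105,120,135,150,165,180]):
    f=np.pi+yaw+a; e=np.array([np.cos(f),np.sin(f)]); t=np.array([-e[1],e[0]])
    q=p+.062*e-.022*t; D=np.r_[q-s["tcp_pos"][:2],0]; print(round(np.degrees(a)),q.round(4),"tool cm",(M.T@D*100).round(2)[:2])
E
```

```text
1.9 [ 0.697  0.569 -0.606  1.965  0.466  0.752 -1.151] [ 0.51132599 -0.13817019  0.07309162] [ 0.03873901 -1.16940268  0.8937514 ]
[[ 0.823  0.568 -0.003]
 [ 0.568 -0.823  0.   ]
 [-0.003 -0.002 -1.   ]]
30 [ 0.5166 -0.1467] tool cm [-0.05  1.01]
45 [ 0.5234 -0.1625] tool cm [-0.39  2.69]
60 [ 0.534 -0.176] tool cm [-0.29  4.4 ]
75 [ 0.5477 -0.1863] tool cm [0.26 6.03]
90 [ 0.5637 -0.1927] tool cm [1.21 7.46]
105 [ 0.5807 -0.1948] tool cm [2.49 8.6 ]
120 [ 0.5977 -0.1924] tool cm [4.03 9.37]
135 [ 0.6135 -0.1856] tool cm [5.71 9.71]
150 [ 0.627 -0.175] tool cm [7.43 9.61]
165 [ 0.6373 -0.1613] tool cm [9.06 9.06]
180 [ 0.6437 -0.1453] tool cm [10.49  8.11]
```

Call:
servo_tool(
  motion=[
    {"dp":[0,1.0,0],"twist":[0,0,0],"jaw":0},
    {"dp":[-0.25,1.6,0],"twist":[0,0,-5],"jaw":0},
    {"dp":[-0.35,2.15,0],"twist":[0,0,-10],"jaw":0},
    {"dp":[-0.4,2.7,0],"twist":[0,0,-15],"jaw":0},
    {"dp":[-0.4,3.25,0],"twist":[0,0,-20],"jaw":0},
    {"dp":[-0.35,3.85,0],"twist":[0,0,-25],"jaw":0},
    {"dp":[-0.3,4.4,0],"twist":[0,0,-30],"jaw":0},
    {"dp":[-0.3,4.4,0],"twist":[0,0,-30],"jaw":0},
  ],
)

```text
time_s: 2.57
tcp_pos: [0.5362, -0.1768, 0.0753]
tool_rot: [0.844, 0.536, 0.0, 0.0]
force: [-0.8, 0.2, 0.9]
opening: -0.005
grip_force: 0.8
```

```bash
cat > look.py <<'E'
from h import *
import sys
s=robot.observe(); print(s["time_s"],s["qpos"].round(3),s["tcp_pos"].round(4),s["force"].round(2)); M=R.from_quat(s["tool_rot"]).as_matrix();print(M.round(3))
i,_=robot.snapshot("scene"); m=mask(i,(5,170,120),(18,255,255)); m[:,:215]=0;m[:,300:]=0;m[:200]=0;m[330:]=0
yaw=.09;p=np.array([.580,-.129])
c=max(cv2.findContours(m,0,2)[0],key=cv2.contourArea); b=cv2.boundingRect(c); u=b[0]+b[2]/2,b[1]+b[3]/2; k=ray("scene",[u],.074)[0,:2]; d=k-p
print("knob",b,k.round(4),"r",np.linalg.norm(d).round(4),"a deg",np.degrees((np.arctan2(d[1],d[0])-np.pi-yaw)%(2*np.pi)).round(1), "tcp dist",np.linalg.norm(k-s["tcp_pos"][:2]))
off=float(sys.argv[1])
for a in np.radians(range(45,186,15)):
    f=np.pi+yaw+a; e=np.array([np.cos(f),np.sin(f)]); t=np.array([-e[1],e[0]])
    q=p+.062*e-off*t; D=np.r_[q-s["tcp_pos"][:2],0]; th=np.degrees(np.arctan2(M[1,0],M[0,0])); tw=((np.degrees(f)+180-th)+180)%360-180
    print(round(np.degrees(a)),"tool cm",(M.T@D*100).round(2)[:2],"twist",(-tw).round(0))
E
python3 look.py .022
```

```text
2.5667 [ 0.82   0.65  -0.719  1.879  0.571  0.829 -0.638] [ 0.5362 -0.1768  0.0753] [-0.79  0.21  0.92]
[[ 0.426  0.905  0.   ]
 [ 0.905 -0.426 -0.   ]
 [-0.     0.001 -1.   ]]
knob (237, 255, 8, 19) [ 0.5584 -0.1864] r 0.0614 a deg 64.2 tcp dist 0.02413637147765956
45 tool cm [ 0.75 -1.77] twist 15.0
60 tool cm [-0.02 -0.24] twist -0.0
75 tool cm [-0.37  1.45] twist -15.0
90 tool cm [-0.27  3.16] twist -30.0
105 tool cm [0.27 4.79] twist -45.0
120 tool cm [1.22 6.22] twist -60.0
135 tool cm [2.5  7.37] twist -75.0
150 tool cm [4.04 8.14] twist -90.0
165 tool cm [5.72 8.48] twist -105.0
180 tool cm [7.43 8.38] twist -120.0
```

Call:
servo_tool(
  motion=[
    {"dp":[-0.15,0.3,0],"twist":[0,0,-5],"jaw":0},
    {"dp":[-0.28,0.9,0],"twist":[0,0,-10],"jaw":0},
    {"dp":[-0.37,1.45,0.1],"twist":[0,0,-15],"jaw":0},
    {"dp":[-0.37,2.1,0.2],"twist":[0,0,-21],"jaw":0},
    {"dp":[-0.3,2.8,0.2],"twist":[0,0,-27],"jaw":0},
    {"dp":[-0.17,3.5,0.2],"twist":[0,0,-33],"jaw":0},
    {"dp":[0.02,4.15,0.2],"twist":[0,0,-39],"jaw":0},
    {"dp":[0.27,4.8,0.2],"twist":[0,0,-45],"jaw":0},
  ],
)

```text
time_s: 3.28
tcp_pos: [0.5798, -0.1961, 0.0732]
tool_rot: [0.576, 0.818, -0.002, 0.0]
force: [-3.9, -1.5, 2.6]
opening: 0.003
grip_force: 2.4
```

```bash
python3 look.py .023
```

```text
3.2833 [ 0.895  0.788 -0.868  1.755  0.729  0.955  0.067] [ 0.5798 -0.1961  0.0732] [-3.89 -1.54  2.62]
[[-0.337  0.941 -0.001]
 [ 0.941  0.337 -0.004]
 [-0.003 -0.003 -1.   ]]
knob (230, 266, 8, 20) [ 0.6038 -0.1895] r 0.065 a deg 106.3 tcp dist 0.024916406998907396
45 tool cm [ 5.15 -4.22] twist 60.0
60 tool cm [ 3.5 -3.7] twist 45.0
75 tool cm [ 2.05 -2.77] twist 30.0
90 tool cm [ 0.89 -1.5 ] twist 15.0
105 tool cm [0.09 0.04] twist -0.0
120 tool cm [-0.28  1.72] twist -15.0
135 tool cm [-0.2   3.45] twist -30.0
150 tool cm [0.32 5.09] twist -45.0
165 tool cm [1.25 6.55] twist -60.0
180 tool cm [2.53 7.71] twist -75.0
```

Call:
servo_tool(
  motion=[
    {"dp":[-0.15,0.6,0],"twist":[0,0,-5],"jaw":0},
    {"dp":[-0.24,1.15,0],"twist":[0,0,-10],"jaw":0},
    {"dp":[-0.28,1.72,0],"twist":[0,0,-15],"jaw":0},
    {"dp":[-0.3,2.4,0],"twist":[0,0,-21],"jaw":0},
    {"dp":[-0.25,3.1,0],"twist":[0,0,-27],"jaw":0},
    {"dp":[-0.12,3.8,0],"twist":[0,0,-33],"jaw":0},
    {"dp":[0.07,4.45,0],"twist":[0,0,-39],"jaw":0},
    {"dp":[0.32,5.1,0],"twist":[0,0,-45],"jaw":0},
  ],
)

```text
time_s: 4.0
tcp_pos: [0.628, -0.1771, 0.0731]
tool_rot: [0.22, 0.975, -0.002, 0.001]
force: [0.0, -6.3, 0.5]
opening: 0.001
grip_force: 2.4
```

```bash
python3 look.py .023
```

```text
4.0 [ 0.884  0.916 -1.002  1.646  0.866  1.08   0.745] [ 0.628  -0.1771  0.0731] [ 0.03 -6.3   0.49]
[[-0.903  0.43   0.001]
 [ 0.43   0.903 -0.005]
 [-0.003 -0.004 -1.   ]]
knob (240, 277, 9, 20) [ 0.6409 -0.1572] r 0.0671 a deg 150.0 tcp dist 0.023704476085403138
45 tool cm [10.17 -3.16] twist 104.0
60 tool cm [ 8.64 -3.95] twist 89.0
75 tool cm [ 6.95 -4.31] twist 74.0
90 tool cm [ 5.22 -4.23] twist 59.0
105 tool cm [ 3.58 -3.7 ] twist 44.0
120 tool cm [ 2.13 -2.77] twist 29.0
135 tool cm [ 0.97 -1.49] twist 14.0
150 tool cm [0.18 0.05] twist -1.0
165 tool cm [-0.19  1.73] twist -16.0
180 tool cm [-0.1   3.46] twist -31.0
```

Call:
servo_tool(
  motion=[
    {"dp":[-0.15,0.6,0],"twist":[0,0,-5],"jaw":0},
    {"dp":[-0.2,1.15,0],"twist":[0,0,-10],"jaw":0},
    {"dp":[-0.2,1.7,0],"twist":[0,0,-15],"jaw":0},
    {"dp":[-0.2,2.3,0],"twist":[0,0,-20],"jaw":0},
    {"dp":[-0.2,2.8,0],"twist":[0,0,-25],"jaw":0},
    {"dp":[-0.1,3.2,0],"twist":[0,0,-30],"jaw":0},
    {"dp":[-0.1,3.4,0],"twist":[0,0,-30],"jaw":0},
    {"dp":[-0.1,3.4,0],"twist":[0,0,-30],"jaw":0},
  ],
)

```text
time_s: 4.72
tcp_pos: [0.6439, -0.1471, 0.0733]
tool_rot: [-0.036, 0.999, -0.003, 0.001]
force: [0.3, -7.5, 1.6]
opening: 0.002
grip_force: 3.6
```

```bash
python3 look.py .023|head -6
```

```text
4.7167 [ 0.865  0.978 -1.085  1.624  0.945  1.142  1.176] [ 0.6439 -0.1471  0.0733] [ 0.26 -7.45  1.65]
[[-0.997 -0.073  0.002]
 [-0.073  0.997 -0.006]
 [-0.002 -0.006 -1.   ]]
knob (255, 279, 9, 20) [ 0.645  -0.1251] r 0.0651 a deg 178.2 tcp dist 0.021981107944021583
45 tool cm [12.2  -0.59] twist 134.0
```

Call:
servo_tool(
  motion=[
    {"dp":[0,0.2,0],"twist":[0,0,0],"jaw":0},
    {"dp":[0,0.4,0],"twist":[0,0,0],"jaw":0},
    {"dp":[0,0.4,0],"twist":[0,0,0],"jaw":0},
  ],
)

```text
time_s: 5.02
tcp_pos: [0.6438, -0.1467, 0.0734]
tool_rot: [-0.035, 0.999, -0.005, 0.001]
force: [2.0, -13.2, 2.6]
opening: 0.001
grip_force: 6.5
```

```bash
python3 look.py .023|head -6
```

```text
5.0167 [ 0.862  0.976 -1.083  1.625  0.948  1.142  1.168] [ 0.6438 -0.1467  0.0734] [  1.97 -13.23   2.63]
[[-0.998 -0.07   0.003]
 [-0.07   0.998 -0.01 ]
 [-0.002 -0.01  -1.   ]]
knob (255, 279, 9, 21) [ 0.6467 -0.1247] r 0.0668 a deg 178.5 tcp dist 0.022189199531626277
45 tool cm [12.19 -0.66] twist 134.0
```

The lever is on its stop: force went up with no motion, knob at 178.5°. I'm backing off, rising, and crossing to the near side.

Call:
servo_tool(
  motion=[
    {"dp":[0,-1.5,0],"twist":[0,0,0],"jaw":0},
    {"dp":[0,-3,0],"twist":[0,0,0],"jaw":0},
    {"dp":[0,-3,-3.5],"twist":[0,0,0],"jaw":0},
    {"dp":[0,-3,-7],"twist":[0,0,0],"jaw":0},
    {"dp":[0,-3,-10.5],"twist":[0,0,0],"jaw":0},
    {"dp":[0,-3,-14],"twist":[0,0,0],"jaw":0},
    {"dp":[2.5,-0.5,-14],"twist":[0,0,0],"jaw":0},
    {"dp":[5,2,-14],"twist":[0,0,0],"jaw":0},
  ],
)

```text
time_s: 5.73
tcp_pos: [0.5931, -0.1229, 0.2157]
tool_rot: [-0.036, 0.999, -0.0, 0.003]
force: [-0.9, 0.9, -0.3]
opening: -0.005
grip_force: 0.0
```

Call:
servo_tool(
  motion=[
    {"dp":[2.5,2.5,0],"twist":[0,0,0],"jaw":0},
    {"dp":[5,5,0],"twist":[0,0,0],"jaw":0},
    {"dp":[7.5,7.5,0],"twist":[0,0,0],"jaw":0},
    {"dp":[10,10,0],"twist":[0,0,0],"jaw":0},
    {"dp":[12.5,12.5,0],"twist":[0,0,0],"jaw":0},
    {"dp":[15,15,0],"twist":[0,0,0],"jaw":0},
    {"dp":[16,17.5,0],"twist":[0,0,0],"jaw":0},
    {"dp":[16,17.5,0],"twist":[0,0,0],"jaw":0},
  ],
)

```text
time_s: 6.4
tcp_pos: [0.414, 0.0425, 0.2126]
tool_rot: [-0.041, 0.999, -0.001, 0.0]
force: [-0.2, -0.2, 0.4]
opening: -0.003
grip_force: 0.0
```

```bash
python3 look.py .023|head -5; python3 - <<'E'
from h import *
im,_=robot.snapshot("scene"); cv2.imwrite("pics/s2.png",cv2.resize(im[150:350,180:440],None,fx=3,fy=3))
s=robot.observe(); M=R.from_quat(s["tool_rot"]).as_matrix(); print("to prepoint",M.T@(np.array([.433,.036,.062])-s["tcp_pos"])*100)
E
```

```text
6.4 [ 1.089  0.463 -1.5    2.113  0.538  1.061  0.967] [0.414  0.0425 0.2126] [-0.18 -0.2   0.38]
[[-0.997 -0.083  0.001]
 [-0.083  0.997 -0.002]
 [-0.    -0.002 -1.   ]]
knob (255, 279, 9, 20) [ 0.645  -0.1251] r 0.0651 a deg 178.2 tcp dist 0.28542325000980345
to prepoint [-1.54099776 -0.36962021 15.08280053]
```

View pics/s2.png

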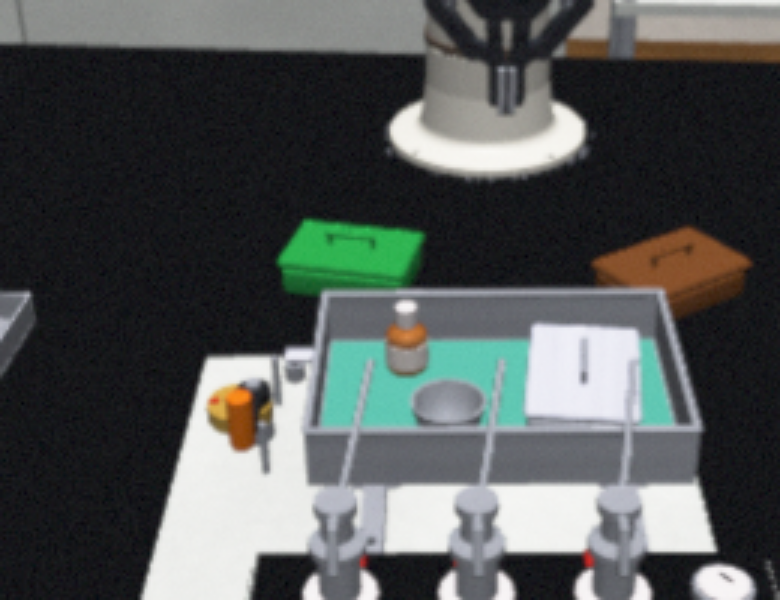

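The lever now points forward with the red dot away from the tray, and the contents are upright. Joint 3 is near its limit, so I'm going down in short steps.

Call:
servo_tool(
  motion=[
    {"dp":[-2,-0.4,0],"twist":[0,0,0],"jaw":0},
    {"dp":[-2,-0.4,2],"twist":[0,0,0],"jaw":0},
    {"dp":[-2,-0.4,4],"twist":[0,0,0],"jaw":0},
    {"dp":[-2,-0.4,4],"twist":[0,0,0],"jaw":0},
  ],
)

```text
time_s: 6.83
tcp_pos: [0.4364, 0.0347, 0.1699]
tool_rot: [-0.039, 0.999, 0.0, -0.002]
force: [-0.9, -1.1, -0.0]
opening: 0.002
grip_force: 0.0
```

```bash
python3 look.py .023|head -4
```

```text
6.8333 [ 0.953  0.541 -1.343  2.106  0.634  1.006  0.918] [0.4364 0.0347 0.1699] [-0.87 -1.07 -0.05]
[[-0.997 -0.077 -0.004]
 [-0.077  0.997  0.   ]
 [ 0.004  0.    -1.   ]]
```

Call:
servo_tool(
  motion=[
    {"dp":[0.2,0,2.5],"twist":[0,0,0],"jaw":0},
    {"dp":[0.2,0,5],"twist":[0,0,0],"jaw":0},
    {"dp":[0.2,0,7.5],"twist":[0,0,0],"jaw":0},
    {"dp":[0.2,0,10],"twist":[0,0,0],"jaw":0},
    {"dp":[0.2,0,10.8],"twist":[0,0,0],"jaw":0},
    {"dp":[0.2,0,10.8],"twist":[0,0,0],"jaw":0},
  ],
)

```text
time_s: 7.38
tcp_pos: [0.4349, 0.0359, 0.0637]
tool_rot: [-0.041, 0.999, 0.0, -0.001]
force: [0.1, 0.3, 0.3]
opening: 0.0
grip_force: 0.0
```

```bash
python3 look.py .023|head -4
```

```text
7.3833 [ 0.753  0.675 -1.098  2.179  0.859  0.825  0.746] [0.4349 0.0359 0.0637] [0.08 0.29 0.29]
[[-0.997 -0.081 -0.002]
 [-0.081  0.997  0.   ]
 [ 0.002  0.001 -1.   ]]
```

Call:
servo_tool(
  motion=[
    {"dp":[-1.0,0,0],"twist":[0,0,0],"jaw":0},
    {"dp":[-1.6,0,0],"twist":[0,0,0],"jaw":0},
    {"dp":[-1.9,0,0],"twist":[0,0,0],"jaw":0},
    {"dp":[-2.2,0,0],"twist":[0,0,0],"jaw":0},
    {"dp":[-2.5,0,0],"twist":[0,0,0],"jaw":0},
    {"dp":[-2.8,0,0],"twist":[0,0,0],"jaw":0},
    {"dp":[-3.1,0,0],"twist":[0,0,0],"jaw":0},
    {"dp":[-3.5,0,0],"twist":[0,0,0],"jaw":0},
  ],
)

```text
time_s: 8.1
tcp_pos: [0.4694, 0.0389, 0.0641]
tool_rot: [-0.041, 0.999, -0.0, -0.001]
force: [-2.6, -0.3, 2.2]
opening: -0.001
grip_force: 1.5
```

Call:
servo_tool(
  motion=[
    {"dp":[-0.4,0,0],"twist":[0,0,0],"jaw":0},
    {"dp":[-0.8,0,0],"twist":[0,0,0],"jaw":0},
    {"dp":[-1.3,0,0],"twist":[0,0,0],"jaw":0},
    {"dp":[-1.8,0,0],"twist":[0,0,0],"jaw":0},
    {"dp":[-2.3,0,0],"twist":[0,0,0],"jaw":0},
    {"dp":[-2.8,0,0],"twist":[0,0,0],"jaw":0},
    {"dp":[-3.2,0,0],"twist":[0,0,0],"jaw":0},
    {"dp":[-3.5,0,0],"twist":[0,0,0],"jaw":0},
  ],
)

```text
time_s: 8.77
tcp_pos: [0.5057, 0.042, 0.0643]
tool_rot: [-0.041, 0.999, 0.0, 0.0]
force: [-3.3, 1.2, 0.2]
opening: 0.003
grip_force: 1.4
```

```bash
python3 look.py .023|head -5;python3 - <<'E'
from h import *
im,_=robot.snapshot("scene"); cv2.imwrite("pics/s3.png",cv2.resize(im[150:350,180:440],None,fx=3,fy=3))
E
```

```text
8.7667 [ 0.677  0.759 -1.056  2.016  0.866  0.904  0.792] [0.5057 0.042  0.0643] [-3.29  1.21  0.22]
[[-0.997 -0.082  0.   ]
 [-0.082  0.997  0.   ]
 [-0.     0.    -1.   ]]
knob (255, 279, 9, 20) [ 0.645  -0.1251] r 0.0651 a deg 178.2 tcp dist 0.21757693145959042
```

View pics/s3.png

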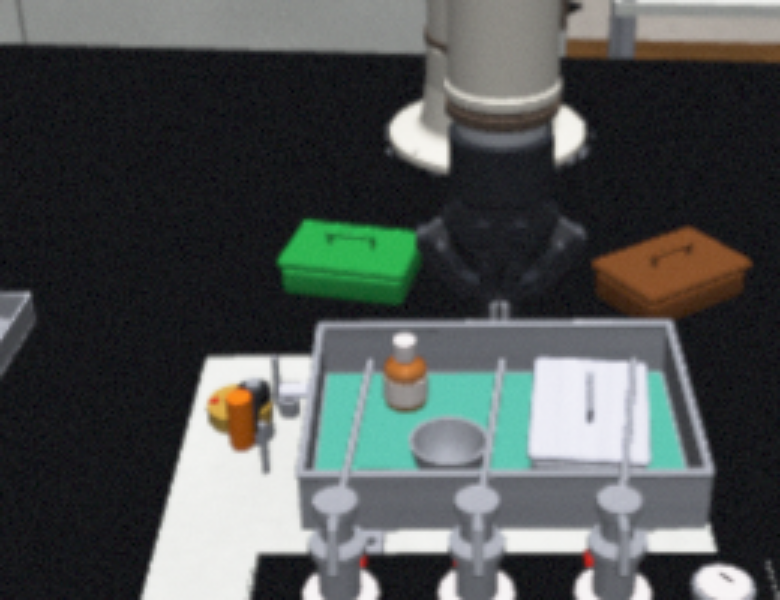

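The tray slides freely (3 N) with the follower passing the disc and the contents upright. I'm continuing.

Call:
servo_tool(
  motion=[
    {"dp":[-0.4,0,0],"twist":[0,0,0],"jaw":0},
    {"dp":[-0.9,0,0],"twist":[0,0,0],"jaw":0},
    {"dp":[-1.4,0,0],"twist":[0,0,0],"jaw":0},
    {"dp":[-1.9,0,0],"twist":[0,0,0],"jaw":0},
    {"dp":[-2.4,0,0],"twist":[0,0,0],"jaw":0},
    {"dp":[-2.9,0,0],"twist":[0,0,0],"jaw":0},
    {"dp":[-3.4,0,0],"twist":[0,0,0],"jaw":0},
    {"dp":[-3.8,0,0],"twist":[0,0,0],"jaw":0},
  ],
)

```text
time_s: 9.53
tcp_pos: [0.5436, 0.0451, 0.0643]
tool_rot: [-0.041, 0.999, 0.0, 0.0]
force: [-3.4, 0.7, 1.6]
opening: -0.001
grip_force: 1.4
```

Call:
servo_tool(
  motion=[
    {"dp":[-0.3,0,0],"twist":[0,0,0],"jaw":0},
    {"dp":[-0.6,0,0],"twist":[0,0,0],"jaw":0},
    {"dp":[-0.9,0,0],"twist":[0,0,0],"jaw":0},
    {"dp":[-1.1,0,0],"twist":[0,0,0],"jaw":0},
    {"dp":[-1.3,0,0],"twist":[0,0,0],"jaw":0},
    {"dp":[-1.5,0,0],"twist":[0,0,0],"jaw":0},
    {"dp":[-1.7,0,0],"twist":[0,0,0],"jaw":0},
    {"dp":[-1.8,0,0],"twist":[0,0,0],"jaw":0},
  ],
)

```text
time_s: 10.2
tcp_pos: [0.5612, 0.0464, 0.0643]
tool_rot: [-0.041, 0.999, 0.0, 0.0]
force: [-1.8, 1.0, 0.5]
opening: -0.001
grip_force: 1.3
```

```bash
python3 look.py .023|head -5
```

```text
10.2 [ 0.618  0.824 -1.028  1.88   0.869  0.967  0.836] [0.5612 0.0464 0.0643] [-1.81  0.96  0.53]
[[-0.997 -0.082  0.   ]
 [-0.082  0.997  0.   ]
 [-0.     0.    -1.   ]]
knob (255, 279, 9, 20) [ 0.645  -0.1251] r 0.0651 a deg 178.2 tcp dist 0.1909031637421303
```

Call:
servo_tool(
  motion=[
    {"dp":[-0.2,0,0],"twist":[0,0,0],"jaw":0},
    {"dp":[-0.4,0,0],"twist":[0,0,0],"jaw":0},
    {"dp":[-0.5,0,0],"twist":[0,0,0],"jaw":0},
    {"dp":[-0.6,0,0],"twist":[0,0,0],"jaw":0},
    {"dp":[-0.7,0,0],"twist":[0,0,0],"jaw":0},
    {"dp":[-0.8,0,0],"twist":[0,0,0],"jaw":0},
    {"dp":[-0.9,0,0],"twist":[0,0,0],"jaw":0},
    {"dp":[-0.9,0,0],"twist":[0,0,0],"jaw":0},
  ],
)

```text
time_s: 10.92
tcp_pos: [0.5701, 0.047, 0.0643]
tool_rot: [-0.041, 0.999, -0.0, 0.0]
force: [-2.2, 0.8, -0.1]
opening: 0.003
grip_force: 0.9
```

Call:
servo_tool(
  motion=[
    {"dp":[-0.1,0,0],"twist":[0,0,0],"jaw":0},
    {"dp":[-0.2,0,0],"twist":[0,0,0],"jaw":0},
    {"dp":[-0.3,0,0],"twist":[0,0,0],"jaw":0},
    {"dp":[-0.4,0,0],"twist":[0,0,0],"jaw":0},
    {"dp":[-0.5,0,0],"twist":[0,0,0],"jaw":0},
    {"dp":[-0.6,0,0],"twist":[0,0,0],"jaw":0},
    {"dp":[-0.6,0,0],"twist":[0,0,0],"jaw":0},
  ],
)

```text
time_s: 11.5
tcp_pos: [0.5702, 0.0471, 0.0638]
tool_rot: [-0.042, 0.999, -0.002, -0.005]
force: [-19.0, -1.9, 14.1]
opening: 0.0
grip_force: 9.4
```

The tray stopped dead at 19 N, so it is home. Backing off and rising.

Call:
servo_tool(
  motion=[
    {"dp":[0.5,0,0],"twist":[0,0,0],"jaw":0},
    {"dp":[2,0,0],"twist":[0,0,0],"jaw":0},
    {"dp":[4.5,0,0],"twist":[0,0,0],"jaw":0},
    {"dp":[5,0,-3],"twist":[0,0,0],"jaw":0},
    {"dp":[5,0,-6.5],"twist":[0,0,0],"jaw":0},
    {"dp":[5,0,-10],"twist":[0,0,0],"jaw":0},
    {"dp":[5,0,-12],"twist":[0,0,0],"jaw":0},
    {"dp":[5,0,-12],"twist":[0,0,0],"jaw":0},
  ],
)

```text
time_s: 12.17
tcp_pos: [0.5299, 0.0441, 0.1893]
tool_rot: [-0.041, 0.999, -0.0, 0.005]
force: [0.8, -0.1, 0.5]
opening: -0.001
grip_force: 0.0
```

```bash
python3 look.py .023|head -5;python3 - <<'E'
from h import *
im,_=robot.snapshot("scene"); cv2.imwrite("pics/s4.png",cv2.resize(im[150:400,180:440],None,fx=2.4,fy=2.4))
E
```

```text
12.1667 [ 0.782  0.633 -1.229  1.889  0.676  1.107  0.942] [0.5299 0.0441 0.1893] [ 0.78 -0.11  0.47]
[[-0.997 -0.082  0.01 ]
 [-0.082  0.997  0.   ]
 [-0.01  -0.001 -1.   ]]
knob (255, 279, 9, 20) [ 0.645  -0.1251] r 0.0651 a deg 178.2 tcp dist 0.20465975644967543
```

View pics/s4.png

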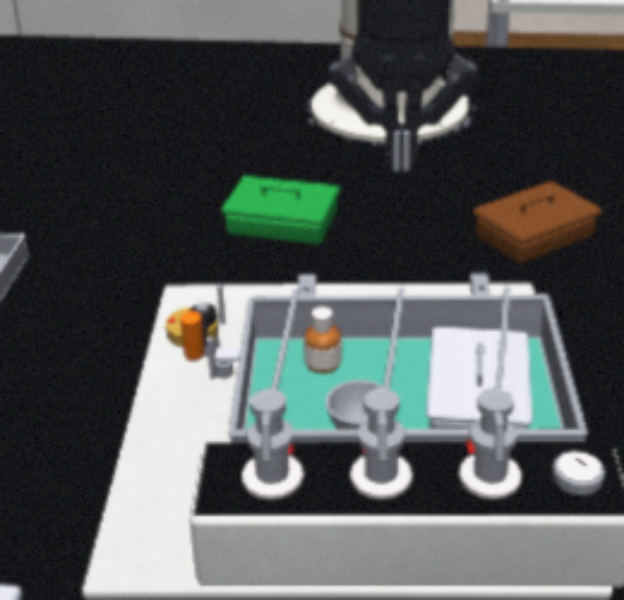

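The tray is against the console with its contents upright, and the lever is at its stop pointing forward. The robot is clear of everything.

```bash
python3 -c "
from cell import robot
print(robot.finish_job())"
```

```text
the job is handed in; nothing more can be done
None
```

The job is handed in: I swung the lever to its stop, then pushed the tray home until it stopped dead at about 19 N (12 s of the 43 s used). The last picture showed the contents upright in the tray and the lever still at its stop; the finish call returned no verdict.

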